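# Set the stock tags at the workshop bins

## Task

Set the hinged stock tags on the bench's stock board so that exactly the two full bins show green (tag fallen over towards its bin) and the two nearly empty bins show red (tag leaning back towards the robot). Gently push each wrong tag over with a fingertip, without pinching or forcing it, and leave the bins, glue bottle and mug where they stand.

Things in the scene. Friction and masses are not known exactly. Their poses are not given: they have to be found in the camera images.
- stand_a: Fixed tag stand on the board: open wooden V, 80 mm wide. Origin: centre of its underside, 12 mm above the bench; z up; x towards its own bin, whose centre lies 160 mm along +x. Hinge line: along y, 20 mm above the origin. Two fixed backrests slope up 50 degrees to -x and +x, ending 34 mm from the hinge (46 mm above the origin). Stands are 115 mm apart along y. Tag sizes: see board.
- tag_a (a joint): Angle of the tag hinged on stand_a, rad. 0: rests leaning to the stand's -x (robot's side), red face up; 0.698: upright; 1.396: rests leaning to +x (its bin), green face up. Turns freely (push under 1 N at the bead), falls over by its own weight once past upright. A fingertip behind the bead pushes it level towards the hinge.
- stand_b: Fixed tag stand on the board: open wooden V, 80 mm wide. Origin: centre of its underside, 12 mm above the bench; z up; x towards its own bin, whose centre lies 160 mm along +x. Hinge line: along y, 20 mm above the origin. Two fixed backrests slope up 50 degrees to -x and +x, ending 34 mm from the hinge (46 mm above the origin). Stands are 115 mm apart along y. Tag sizes: see board.
- tag_b (a joint): Angle of the tag hinged on stand_b, rad. 0: rests leaning to the stand's -x (robot's side), red face up; 0.698: upright; 1.396: rests leaning to +x (its bin), green face up. Turns freely (push under 1 N at the bead), falls over by its own weight once past upright. A fingertip behind the bead pushes it level towards the hinge.
- stand_c: Fixed tag stand on the board: open wooden V, 80 mm wide. Origin: centre of its underside, 12 mm above the bench; z up; x towards its own bin, whose centre lies 160 mm along +x. Hinge line: along y, 20 mm above the origin. Two fixed backrests slope up 50 degrees to -x and +x, ending 34 mm from the hinge (46 mm above the origin). Stands are 115 mm apart along y. Tag sizes: see board.
- tag_c (a joint): Angle of the tag hinged on stand_c, rad. 0: rests leaning to the stand's -x (robot's side), red face up; 0.698: upright; 1.396: rests leaning to +x (its bin), green face up. Turns freely (push under 1 N at the bead), falls over by its own weight once past upright. A fingertip behind the bead pushes it level towards the hinge.
- stand_d: Fixed tag stand on the board: open wooden V, 80 mm wide. Origin: centre of its underside, 12 mm above the bench; z up; x towards its own bin, whose centre lies 160 mm along +x. Hinge line: along y, 20 mm above the origin. Two fixed backrests slope up 50 degrees to -x and +x, ending 34 mm from the hinge (46 mm above the origin). Stands are 115 mm apart along y. Tag sizes: see board.
- tag_d (a joint): Angle of the tag hinged on stand_d, rad. 0: rests leaning to the stand's -x (robot's side), red face up; 0.698: upright; 1.396: rests leaning to +x (its bin), green face up. Turns freely (push under 1 N at the bead), falls over by its own weight once past upright. A fingertip behind the bead pushes it level towards the hinge.
- board: Fixed plywood board, 12 mm thick, carrying stands and bins; x towards the bins. All tags alike: 50 g plate 68 mm wide (y), 4 mm thick, white round bead of 4 mm radius along the free edge, past the backrest. Bead centre is 72 mm from the hinge: at rest 46 mm to the hinge's side and 75 mm above the stand's origin, 92 mm above it when upright.
- bin_dowels_full: Loose open wooden stock bin, 100 x 88 x 55 mm (x, y, z), about 0.6 kg, full, heaped to above the rim with wooden dowels. Origin: centre of its underside, z up. It stands on the board behind one of the tags, which is its tag. Not to be moved.
- bin_knobs_full: Loose open wooden stock bin, 100 x 88 x 55 mm (x, y, z), about 0.8 kg, full to the rim with brass knobs. Origin: centre of its underside, z up. It stands on the board behind one of the tags, which is its tag. Not to be moved.
- bin_dowels_low: Loose open wooden stock bin, 100 x 88 x 55 mm (x, y, z), about 0.25 kg, nearly empty, one dowel left on its floor. Origin: centre of its underside, z up. It stands on the board behind one of the tags, which is its tag. Not to be moved.
- bin_knobs_low: Loose open wooden stock bin, 100 x 88 x 55 mm (x, y, z), about 0.25 kg, nearly empty, one brass knob left on its floor. Origin: centre of its underside, z up. It stands on the board behind one of the tags, which is its tag. Not to be moved.
- glue: Bystander: white glue bottle, 60 mm across, 170 mm tall, standing on the bench. Origin: centre of its underside.
- mug: Bystander: blue mug, 80 mm across plus a handle, 95 mm tall, on the bench. Origin: centre of its underside.

How it is judged:
By the outcome, as a careful person would: the job done as asked, in the order asked, and still so for the second after the job is handed in, with the robot touching nothing.
It also fails if it takes over 45 s, if anything falls off the work surface, if the arm or the gripper's body presses on something with over 40 N, if the wrist force passes 120 N, or if a joint passes its speed limit or range.

## Robot

A 6-joint arm with a two-finger parallel gripper is mounted at the origin on the work surface. World frame = base frame: x ahead of the robot, y to its left, z up, the work surface at z = 0. Lengths are in mm, angles in rad, forces in N, time in s.
With the tool pointing down it reaches from about 300 to 775 mm from the base axis. Payload 14.6 kg.
Tool frame: the origin (TCP) lies midway between the tips of the shut fingers; the grasp point (between the pads) lies manip.tcp_to_grasp behind it (manip.tcp_to_grasp is the distance from the TCP to the grasp point, in mm); x points along the fingers, z is the direction in which the jaws open and shut, and the axes are right-handed (so a half turn about x gives the same grasp; the last joint's range is limited). The gripper opens to 94 mm and grips with 3 to 60 N. Pads are 16 mm wide; open, the fingers measure 119 mm over their backs; the gripper's body (75 mm by 177 mm) begins 78 mm behind the grasp point.
Start: joints at [-1.195, 0.3, 1.521, -0, 1.321, -0.067], TCP at [235.651, -496.949, 205.446] pointing down, gripper open.
Joint ranges: [-3.03, 3.03], [-0.79, 2.21], [0.23, 2.52], [-1.04, 4.18], [0, 3.07], [-2.55, 2.55]. Speed limits (rad/s): [2.22, 2.22, 2.57, 3.14, 3.14, 3.14].

## Interface

Orientations are given as [roll, pitch, yaw] about the fixed x, y, z axes, in that order (R = Rz(yaw) Ry(pitch) Rx(roll)).
In Python, from cell import manip gives the robot as it stands.
- The arm moves only by the shell command python3 -m jog 'ROWS' [FORCE]. ROWS is JSON, a list of rows, each an object of numbers: "grip": the opening, from 0 (shut) to 1 (fully open); "tx", "ty", "tz": the shift along the tool's x, y, z in units of 40 mm (1.0 is 40 mm); "turn": the turn about the tool's x in units of 6 degrees (1.0 is 6 degrees). In form: [{"grip": .., "tx": .., "ty": .., "tz": .., "turn": ..}, ...]. A call has 1 to 12 rows; each row is the pose to reach, as a shift and turn from the pose commanded when the call began, along the tool's axes at that moment; what a row does not reach only later rows make up. A row lasts 1/12 s, in which the tool goes at most 41.7 mm and 7.16 degrees, less where a joint would pass 70% of its speed; a pose out of reach is approached as far as the arm can. A call with a gripper value outside its range is refused whole. The fingers move at their own pace and stop on an object; FORCE is the grip in N (left out, the last holds). Time passes only in rows, so rows that repeat a pose let the fingers close. It gives the time, the measured TCP pose, the force and the opening at its end, in the units of the state.
- manip.read_state(): the state, without advancing time (a new reading comes with each control period).
- manip.camera(name): name is "scene" or "top" or "wrist"; returns a dict with "image" (480x640x3 uint8, red, green, blue), "fx", "fy", "cx", "cy" (pixels), "eye" and "attitude" of the camera in the world. Camera axes: x right, y up, looking along -z (the intrinsics and any distortion apply to the point x, -y, -z); pixel columns grow to the right and rows downward; lengths in mm; the calibration is good to about 2 mm. The wrist camera is an equidistant fisheye: a pixel r from the principal point sees the ray r / f radians off the axis. A picture is of the moment at which its call begins. There is no depth.
- manip.sign_off(): hands the job in, once; it reports no verdict.
The state is a dict: "clock": time; "joints": joint angles; "qd": joint speeds; "effort": joint torques, N m; "eef_pos": TCP position; "eef_rot": TCP orientation; "wrist_force": force on the tool from outside, world axes, zero at the start; "moment": the same for the moment, N m; "finger_gap": finger opening in mm.
Only numpy, scipy, OpenCV 4.12 (cv2) and the standard library are available. Lean on these libraries where they do the work, as an engineer would, in place of code of your own. Each camera call takes 0.05 s, during which the arm holds its last target. There are 200 camera calls.

## Working session

There is one attempt and no reset: what is moved stays moved. The work goes in short steps, Python scripts to look and compute and a shell command to move; the robot and the scene stay as the last step left them, time stands still between calls to the robot, and variables do not carry over. Pictures are saved under pics/ and viewed, about 8 in all and at most 12, crops included, and the job is handed in when it is done.

```bash
mkdir -p pics
cat > h.py <<'E'
from cell import manip
import numpy as np, cv2
def snap(n,f):
    c=manip.camera(n); cv2.imwrite('pics/'+f,c['image'][:,:,::-1]); 
    np.save('pics/'+f+'.npy',{k:v for k,v in c.items()},allow_pickle=True); return c
def load(f): return np.load('pics/'+f+'.npy',allow_pickle=True).item()
E
python3 - <<'E'
from h import *
for n in('top','scene'):
    c=snap(n,n+'1.png'); print({k:v for k,v in c.items() if k!='image'})
print(manip.read_state(), manip.tcp_to_grasp)
E
```

```text
{'fx': 600.0452757501223, 'fy': 600.0452757501223, 'cx': 313.5129980119724, 'cy': 245.71046092558288, 'eye': array([ 455.20716478,   10.33601141, 1319.47157808]), 'attitude': array([ 0.12700159,  0.00226943, -1.59683605])}
{'fx': 435.0834718846178, 'fy': 435.0834718846178, 'cx': 317.22358557401526, 'cy': 240.8400271689336, 'eye': array([1165.43546564,  -36.56253206,  984.26909281]), 'attitude': array([0.5363111 , 0.01277434, 1.46741124])}
{'clock': 0.1, 'joints': array([-1.19459329e+00,  3.00416595e-01,  1.52149562e+00, -1.25603111e-05,
        1.32070424e+00, -6.66067671e-02]), 'qd': array([-0.00104571, -0.00102064, -0.00173909,  0.0005084 ,  0.00153871,
        0.00113186]), 'effort': array([ 3.74601932e-04, -5.32645869e+01, -3.53286231e+01,  7.09388056e-02,
        2.35343393e-02, -5.67116581e-05]), 'eef_pos': array([ 235.57113404, -496.74521707,  204.95238152]), 'eef_rot': array([3.08686885, 1.56977245, 1.95888544]), 'wrist_force': array([ 0.34711946,  0.42460974, -0.71512448]), 'moment': array([ 0.07654609, -0.00556554,  0.01576915]), 'finger_gap': 93.95503876627434} 18.8
```

View pics/top1.png

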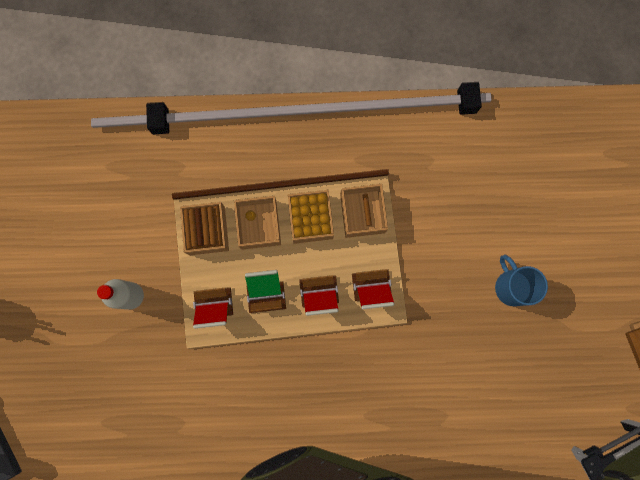

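View pics/scene1.png

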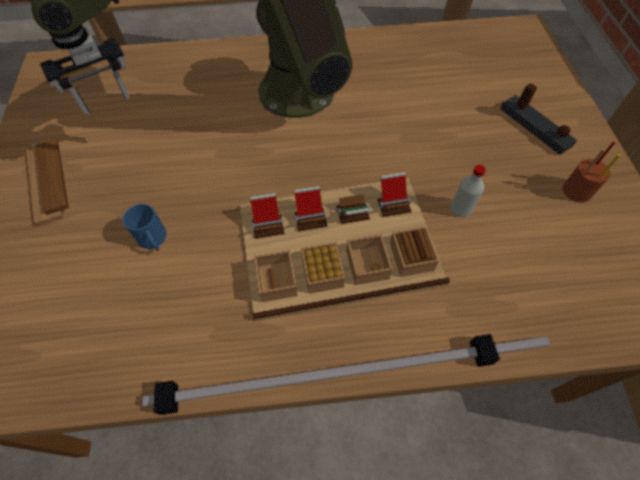

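The top view shows the bins left to right (+y to -y): full dowels, low knobs, full knobs, low dowel. Their tags, at pixels (212,310), (264,287), (320,297) and (374,290), show red, green, red, red. The first three are wrong.

```bash
cat >> h.py <<'E'
from scipy.spatial.transform import Rotation as Ro
def ray(c,u,v,z):
    d=Ro.from_euler('xyz',c['attitude']).apply([(u-c['cx'])/c['fx'],-(v-c['cy'])/c['fy'],-1])
    return c['eye']+d*(z-c['eye'][2])/d[2]
def tags(c):
    im=c['image'].astype(int); r,g,b=im[...,0],im[...,1],im[...,2]
    for nm,m in(('red',(r>120)&(g<50)&(b<50)),('green',(g>80)&(r<60)&(b<100))):
        n,l,s,ce=cv2.connectedComponentsWithStats(m.astype(np.uint8))
        for i in range(1,n):
            if s[i,4]<150: continue
            p=np.argwhere(l==i)[:,::-1].astype(np.float32)
            q=cv2.boxPoints(cv2.minAreaRect(p))
            q=q[np.argsort(q[:,1])]; e=q[2:] if nm=='red' else q[:2]
            e=e.mean(0); print(nm,s[i,4],ce[i].round(),'bead-edge mid',ray(c,*e,87).round(1))
E
python3 - <<'E'
from h import *
c=load('top1.png'); tags(c)
print('board edges',[ray(c,*p,12).round() for p in((186,348),(407,323),(389,176),(173,197))])
print('bins',[ray(c,*p,67).round() for p in((204,227),(257,221),(310,216),(364,211))])
print('glue top',ray(c,105,293,170),'mug',ray(c,522,286,95))
s=manip.read_state(); print(s['eef_rot'],Ro.from_euler('xyz',s['eef_rot']).as_matrix().round(3))
E
```

```text
red 572 [375. 294.] bead-edge mid [ 491.  -116.3   87. ]
red 572 [320. 301.] bead-edge mid [481.3  -3.2  87. ]
red 574 [210. 313.] bead-edge mid [461.3 223.   87. ]
green 648 [263. 285.] bead-edge mid [554.7 117.5  87. ]
board edges [array([408., 289.,  12.]), array([ 449., -189.,   12.]), array([ 774., -163.,   12.]), array([739., 318.,  12.])]
bins [array([661., 239.,  67.]), array([671., 127.,  67.]), array([679.,  15.,  67.]), array([ 686., -100.,   67.])]
glue top [521.31355651 410.34257065 170.        ] mug [ 517.63838786 -413.57524287   95.        ]
[3.08686885 1.56977245 1.95888544] [[-0.     0.904  0.428]
 [ 0.001  0.428 -0.904]
 [-1.     0.    -0.001]]
```

```bash
python3 -m jog '[{"grip":0,"ty":5,"tz":-4.4,"turn":3.4},{"grip":0,"ty":5,"tz":-4.4,"turn":3.4},{"grip":0,"ty":5,"tz":-4.4,"turn":3.4},{"grip":0,"ty":5,"tz":-4.4,"turn":3.4},{"grip":0,"ty":5,"tz":-4.4,"turn":3.4},{"grip":0,"ty":5,"tz":-4.4,"turn":3.4},{"grip":0,"ty":5,"tz":-4.4,"turn":3.4},{"grip":0,"ty":5,"tz":-4.4,"turn":3.4},{"grip":0,"ty":5,"tz":-4.4,"turn":3.4},{"grip":0,"ty":5,"tz":-4.4,"turn":3.4}]'
cat >> h.py <<'E'
def go(x,y,z,yaw=5.0):
    s=manip.read_state(); R=Ro.from_euler('xyz',s['eef_rot']).as_matrix()
    d=np.array([x,y,z])-s['eef_pos']; print('pos',s['eef_pos'].round(1),'F',s['wrist_force'].round(1),'t',round(s['clock'],2))
    print('tx ty tz',(R.T@d/40).round(2),'turn',round((np.degrees(np.arctan2(R[1,1],R[0,1]))-yaw)/6,2),'gap',s['finger_gap'].round(1))
E
python3 -c "
from h import *
go(447,-6,205)"
```

```text
pos [ 235.6 -496.7  205. ] F [ 0.3  0.4 -0.7] t 0.1$[0]: bad value
Traceback (most recent call last):
  File "h.py", line 24, in go
    print('tx ty tz',(R.T@d/40).round(2),'turn',round((np.degrees(np.arctan2(R[1,1],R[0,1]))-yaw)/6,2),'gap',s['finger_gap'].round(1))
                                                                                                             ^^^^^^^^^^^^^^^^^^^^^
AttributeError: 'float' object has no attribute 'round'
```

```bash
sed -i "s/s\['finger_gap'\].round(1)/round(float(s['finger_gap']),1)/" h.py
python3 -m jog '[{"grip":0,"tx":0,"ty":5,"tz":-4.4,"turn":3.4},{"grip":0,"tx":0,"ty":5,"tz":-4.4,"turn":3.4},{"grip":0,"tx":0,"ty":5,"tz":-4.4,"turn":3.4},{"grip":0,"tx":0,"ty":5,"tz":-4.4,"turn":3.4},{"grip":0,"tx":0,"ty":5,"tz":-4.4,"turn":3.4},{"grip":0,"tx":0,"ty":5,"tz":-4.4,"turn":3.4},{"grip":0,"tx":0,"ty":5,"tz":-4.4,"turn":3.4},{"grip":0,"tx":0,"ty":5,"tz":-4.4,"turn":3.4}]'
python3 -c "
from h import *
go(447,-6,205)"
```

```text
clock: 0.77
eef_pos: [341.9, -249.5, 205.5]
eef_rot: [2.194, 1.57, 0.713]
wrist_force: [0.5, -0.8, 0.3]
finger_gap: 44.0
pos [ 341.9 -249.5  205.5] F [ 0.5 -0.8  0.3] t 0.77
tx ty tz [ 0.02  3.17 -5.83] turn 0.03 gap 44.0
```

```bash
python3 -m jog '[{"grip":0,"tx":0,"ty":3.2,"tz":-5.8,"turn":0},{"grip":0,"tx":0,"ty":3.2,"tz":-5.8,"turn":0},{"grip":0,"tx":0,"ty":3.2,"tz":-5.8,"turn":0},{"grip":0,"tx":0,"ty":3.2,"tz":-5.8,"turn":0},{"grip":0,"tx":0,"ty":3.2,"tz":-5.8,"turn":0},{"grip":0,"tx":0,"ty":3.2,"tz":-5.8,"turn":0},{"grip":0,"tx":0,"ty":3.2,"tz":-5.8,"turn":0},{"grip":0,"tx":0,"ty":3.2,"tz":-5.8,"turn":0},{"grip":0,"tx":0,"ty":3.2,"tz":-5.8,"turn":0},{"grip":0,"tx":0,"ty":3.2,"tz":-5.8,"turn":0},{"grip":0,"tx":0,"ty":3.2,"tz":-5.8,"turn":0}]'
python3 -c "
from h import *
go(447,-6,76)
c=snap('wrist','w1.png');print({k:v for k,v in c.items() if k!='image'})"
```

```text
clock: 1.68
eef_pos: [448.1, -11.3, 205.4]
eef_rot: [-1.019, 1.571, -2.504]
wrist_force: [-0.2, -0.2, 0.4]
finger_gap: 0.5
pos [448.1 -11.3 205.4] F [-0.2 -0.2  0.4] t 1.68
tx ty tz [ 3.23 -0.02 -0.13] turn -0.02 gap 0.5
{'fx': 371.64829954431775, 'fy': 371.64829954431775, 'cx': 314.6715969395314, 'cy': 244.64143753943952, 'eye': array([515.81541945,  -6.63965939, 384.75143297]), 'attitude': array([-2.39608695e-01,  1.06584079e-04, -1.48587150e+00])}
```

View pics/w1.png

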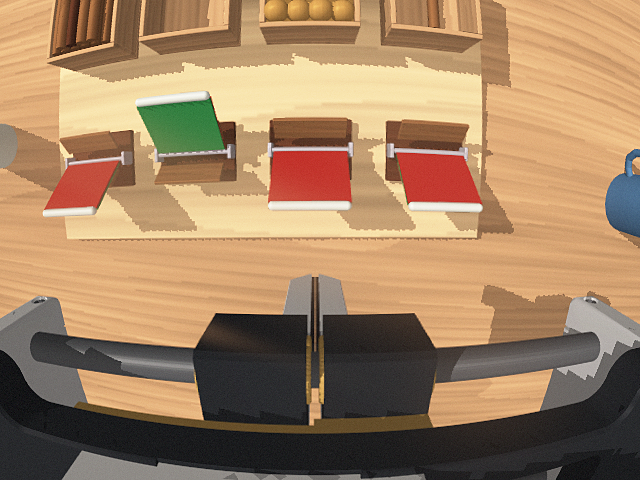

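The wrist view shows the bead centres at about (310,205) for tag 3, (174,98) for tag 2 and (70,212) for tag 1. The fingers are shut and standing behind tag 3.

Run:
```python
from h import *
c=load('w1.png')
for u,v in((310,205),(174,98),(70,212),(315,275)):
    x,y=u-c['cx'],v-c['cy']; r=np.hypot(x,y); t=r/c['fx']
    d=Ro.from_euler('xyz',c['attitude']).apply([np.sin(t)*x/r,-np.sin(t)*y/r,-np.cos(t)])
    print([(c['eye']+d*(z-c['eye'][2])/d[2]).round(1) for z in (87,205)])
```

```text
[array([475.8,  -6.2,  87. ]), array([491.7,  -6.4, 205. ])]
[array([558.2, 114.1,  87. ]), array([541.4,  66.2, 205. ])]
[array([455.4, 221.1,  87. ]), array([479.3, 130.8, 205. ])]
[array([417.1, -15.3,  87. ]), array([456.2, -11.9, 205. ])]
```

```bash
python3 -m jog '[{"grip":0,"tx":0.8,"ty":0,"tz":-0.1,"turn":0},{"grip":0,"tx":1.6,"ty":0,"tz":-0.1,"turn":0},{"grip":0,"tx":2.4,"ty":0,"tz":-0.1,"turn":0},{"grip":0,"tx":3.2,"ty":0,"tz":-0.1,"turn":0},{"grip":0,"tx":3.2,"ty":0.15,"tz":-0.1,"turn":0},{"grip":0,"tx":3.2,"ty":0.3,"tz":-0.1,"turn":0},{"grip":0,"tx":3.2,"ty":0.45,"tz":-0.1,"turn":0},{"grip":0,"tx":3.2,"ty":0.6,"tz":-0.1,"turn":0},{"grip":0,"tx":3.2,"ty":0.7,"tz":-0.1,"turn":0},{"grip":0,"tx":3.2,"ty":0.8,"tz":-0.1,"turn":0}]'
python3 -m jog '[{"grip":0,"tx":0,"ty":0.1,"tz":0,"turn":0},{"grip":0,"tx":0,"ty":0.2,"tz":0,"turn":0},{"grip":0,"tx":0,"ty":0.3,"tz":0,"turn":0},{"grip":0,"tx":0,"ty":0.4,"tz":0,"turn":0},{"grip":0,"tx":0,"ty":0.5,"tz":0,"turn":0},{"grip":0,"tx":0,"ty":0.6,"tz":0,"turn":0},{"grip":0,"tx":0,"ty":0.7,"tz":0,"turn":0},{"grip":0,"tx":0,"ty":0.8,"tz":0,"turn":0},{"grip":0,"tx":0,"ty":0.9,"tz":0,"turn":0},{"grip":0,"tx":0,"ty":1.0,"tz":0,"turn":0},{"grip":0,"tx":0,"ty":1.1,"tz":0,"turn":0}]'
python3 -c "
from h import *
go(593,117,170)
snap('wrist','w2.png')"
```

```text
clock: 2.57
eef_pos: [481.0, -3.3, 78.5]
eef_rot: [1.397, 1.569, -0.087]
wrist_force: [-1.0, 0.3, 0.5]
finger_gap: 0.5
clock: 3.48
eef_pos: [524.1, 0.6, 77.4]
eef_rot: [-1.698, 1.571, 3.101]
wrist_force: [-0.6, 0.2, -1.1]
finger_gap: -0.0
pos [524.1   0.6  77.4] F [-0.6  0.2 -1.1] t 3.48
tx ty tz [-2.31  1.97 -2.75] turn -0.0 gap -0.0
```

View pics/w2.png

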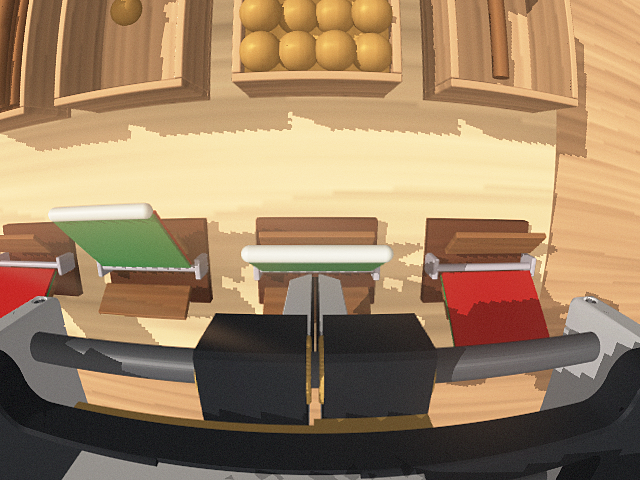

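Tag 3 is about upright, with its bead at (317,254) and the green face appearing. I'll nudge it a little further, back off, rise, and go over behind tag 2.

```bash
python3 -m jog '[{"grip":0,"tx":0,"ty":0.1,"tz":0,"turn":0},{"grip":0,"tx":0,"ty":0.2,"tz":0,"turn":0},{"grip":0,"tx":0,"ty":0.3,"tz":0,"turn":0},{"grip":0,"tx":0,"ty":0.3,"tz":0,"turn":0},{"grip":0,"tx":0,"ty":0.3,"tz":0,"turn":0},{"grip":0,"tx":0,"ty":0,"tz":0,"turn":0},{"grip":0,"tx":0,"ty":-0.4,"tz":0,"turn":0},{"grip":0,"tx":-0.8,"ty":-0.4,"tz":0,"turn":0},{"grip":0,"tx":-1.6,"ty":-0.4,"tz":0,"turn":0},{"grip":0,"tx":-2.4,"ty":-0.4,"tz":0,"turn":0},{"grip":0,"tx":-2.8,"ty":-0.4,"tz":0,"turn":0},{"grip":0,"tx":-2.8,"ty":-0.4,"tz":0,"turn":0}]'
python3 -c "
from h import *
go(590,117,190)
tags(manip.camera('top'))"
```

```text
clock: 4.53
eef_pos: [509.0, -0.9, 193.3]
eef_rot: [1.413, 1.565, -0.071]
wrist_force: [-0.0, 0.7, 0.3]
finger_gap: 0.2
pos [509.   -0.9 193.3] F [-0.   0.7  0.3] t 4.53
tx ty tz [ 0.09  2.27 -2.76] turn -0.0 gap 0.2
red 272 [383. 294.] bead-edge mid [ 492.6 -133.1   87. ]
red 578 [210. 313.] bead-edge mid [460.7 222.4  87. ]
green 382 [256. 286.] bead-edge mid [552.9 130.4  87. ]
```

```bash
python3 -m jog '[{"grip":0,"tx":0,"ty":2.25,"tz":-2.75,"turn":0},{"grip":0,"tx":0,"ty":2.25,"tz":-2.75,"turn":0},{"grip":0,"tx":0,"ty":2.25,"tz":-2.75,"turn":0},{"grip":0,"tx":0,"ty":2.25,"tz":-2.75,"turn":0},{"grip":0,"tx":0,"ty":2.25,"tz":-2.75,"turn":0},{"grip":0,"tx":0,"ty":2.25,"tz":-2.75,"turn":0},{"grip":0,"tx":0,"ty":2.25,"tz":-2.75,"turn":0},{"grip":0,"tx":0,"ty":2.25,"tz":-2.75,"turn":0}]'
python3 -c "
from h import *
go(590,117,76)
snap('wrist','w3.png')"
```

```text
clock: 5.25
eef_pos: [587.4, 115.6, 189.1]
eef_rot: [-1.406, 1.57, -2.891]
wrist_force: [0.6, 0.1, 0.1]
finger_gap: 0.5
pos [587.4 115.6 189.1] F [0.6 0.1 0.1] t 5.25
tx ty tz [ 2.83  0.07 -0.03] turn -0.01 gap 0.5
```

View pics/w3.png

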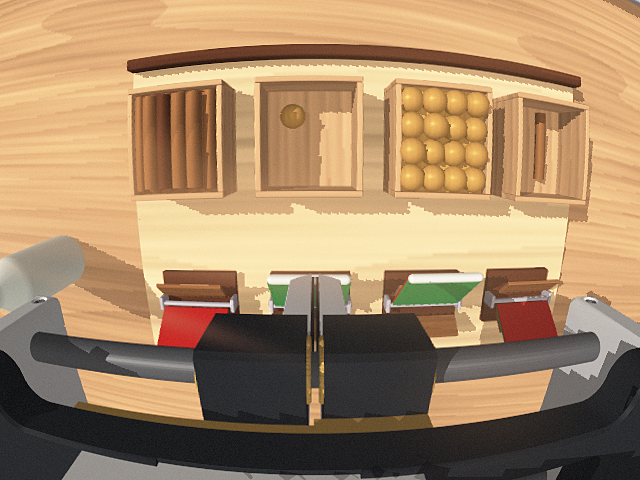

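Tag 3 has fallen over and shows green. The tip is on the bin side of tag 2, clear of the bin front. I'll descend and push towards the robot.

```bash
python3 -m jog '[{"grip":0,"tx":0,"ty":0.1,"tz":0,"turn":0},{"grip":0,"tx":0.8,"ty":0.1,"tz":0,"turn":0},{"grip":0,"tx":1.5,"ty":0.1,"tz":0,"turn":0},{"grip":0,"tx":2.2,"ty":0.1,"tz":0,"turn":0},{"grip":0,"tx":2.8,"ty":0.1,"tz":0,"turn":0},{"grip":0,"tx":2.8,"ty":0,"tz":0,"turn":0},{"grip":0,"tx":2.8,"ty":-0.15,"tz":0,"turn":0},{"grip":0,"tx":2.8,"ty":-0.3,"tz":0,"turn":0},{"grip":0,"tx":2.8,"ty":-0.45,"tz":0,"turn":0},{"grip":0,"tx":2.8,"ty":-0.6,"tz":0,"turn":0},{"grip":0,"tx":2.8,"ty":-0.7,"tz":0,"turn":0},{"grip":0,"tx":2.8,"ty":-0.8,"tz":0,"turn":0}]'
python3 -m jog '[{"grip":0,"tx":0,"ty":-0.1,"tz":0,"turn":0},{"grip":0,"tx":0,"ty":-0.2,"tz":0,"turn":0},{"grip":0,"tx":0,"ty":-0.3,"tz":0,"turn":0},{"grip":0,"tx":0,"ty":-0.4,"tz":0,"turn":0},{"grip":0,"tx":0,"ty":-0.5,"tz":0,"turn":0},{"grip":0,"tx":0,"ty":-0.6,"tz":0,"turn":0},{"grip":0,"tx":0,"ty":-0.7,"tz":0,"turn":0},{"grip":0,"tx":0,"ty":-0.8,"tz":0,"turn":0},{"grip":0,"tx":0,"ty":-0.9,"tz":0,"turn":0},{"grip":0,"tx":0,"ty":-1.0,"tz":0,"turn":0},{"grip":0,"tx":0,"ty":-1.1,"tz":0,"turn":0},{"grip":0,"tx":0,"ty":-1.2,"tz":0,"turn":0}]'
python3 -c "
from h import *
go(502,114,76)"
```

```text
clock: 6.3
eef_pos: [555.8, 113.8, 78.2]
eef_rot: [1.656, 1.57, 0.172]
wrist_force: [0.4, 0.8, 0.6]
finger_gap: 0.5
clock: 7.3
eef_pos: [507.8, 109.6, 77.5]
eef_rot: [1.659, 1.571, 0.175]
wrist_force: [0.3, -0.8, 0.3]
finger_gap: 0.6
pos [507.8 109.6  77.5] F [ 0.3 -0.8  0.3] t 7.3
tx ty tz [ 0.04 -0.14 -0.12] turn -0.01 gap 0.6
```

```bash
python3 -m jog '[{"grip":0,"tx":0,"ty":-0.1,"tz":0,"turn":0},{"grip":0,"tx":0,"ty":-0.2,"tz":0,"turn":0},{"grip":0,"tx":0,"ty":-0.25,"tz":0,"turn":0},{"grip":0,"tx":0,"ty":-0.25,"tz":0,"turn":0},{"grip":0,"tx":0,"ty":-0.25,"tz":0,"turn":0},{"grip":0,"tx":0,"ty":0,"tz":0,"turn":0},{"grip":0,"tx":0,"ty":0.3,"tz":0,"turn":0},{"grip":0,"tx":-0.8,"ty":0.3,"tz":0,"turn":0},{"grip":0,"tx":-1.6,"ty":0.3,"tz":0,"turn":0},{"grip":0,"tx":-2.4,"ty":0.3,"tz":0,"turn":0},{"grip":0,"tx":-3.1,"ty":0.3,"tz":0,"turn":0},{"grip":0,"tx":-3.1,"ty":0.3,"tz":0,"turn":0}]'
python3 -c "
from h import *
go(425,220,200)"
```

```text
clock: 8.3
eef_pos: [522.2, 111.0, 207.1]
eef_rot: [1.627, 1.562, 0.143]
wrist_force: [0.8, 0.3, -0.0]
finger_gap: 0.3
pos [522.2 111.  207.1] F [ 0.8  0.3 -0. ] t 8.3
tx ty tz [ 0.16 -2.19 -2.93] turn -0.0 gap 0.3
```

```bash
python3 -m jog '[{"grip":0,"tx":0,"ty":-2.2,"tz":-2.9,"turn":0},{"grip":0,"tx":0,"ty":-2.2,"tz":-2.9,"turn":0},{"grip":0,"tx":0,"ty":-2.2,"tz":-2.9,"turn":0},{"grip":0,"tx":0,"ty":-2.2,"tz":-2.9,"turn":0},{"grip":0,"tx":0,"ty":-2.2,"tz":-2.9,"turn":0},{"grip":0,"tx":0,"ty":-2.2,"tz":-2.9,"turn":0},{"grip":0,"tx":0,"ty":-2.2,"tz":-2.9,"turn":0},{"grip":0,"tx":0,"ty":-2.2,"tz":-2.9,"turn":0}]'
python3 -c "
from h import *
go(425,220,76)
snap('wrist','w4.png')"
```

```text
clock: 8.97
eef_pos: [423.1, 217.9, 201.2]
eef_rot: [-0.911, 1.571, -2.396]
wrist_force: [0.3, -0.6, -0.3]
finger_gap: 0.4
pos [423.1 217.9 201.2] F [ 0.3 -0.6 -0.3] t 8.97
tx ty tz [ 3.13  0.05 -0.05] turn -0.02 gap 0.4
```

View pics/w4.png

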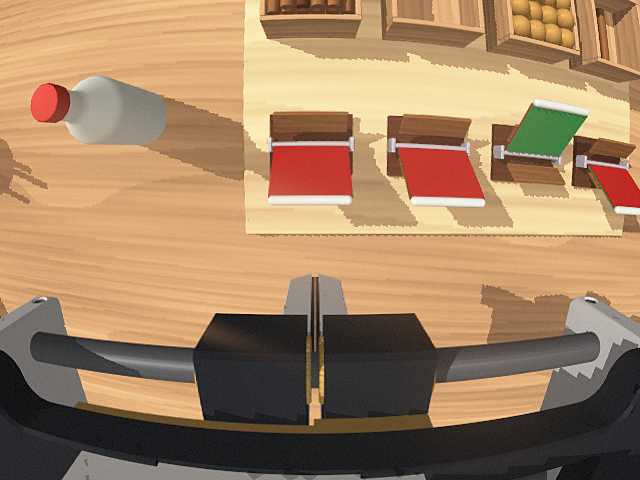

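Tag 2 is now red, and tag 1's bead is straight ahead at (311,200). The glue bottle stands well to the left. I'll do the same push on tag 1.

```bash
python3 -m jog '[{"grip":0,"tx":0.8,"ty":0,"tz":0,"turn":0},{"grip":0,"tx":1.6,"ty":0,"tz":0,"turn":0},{"grip":0,"tx":2.4,"ty":0,"tz":0,"turn":0},{"grip":0,"tx":3.1,"ty":0,"tz":0,"turn":0},{"grip":0,"tx":3.1,"ty":0.15,"tz":0,"turn":0},{"grip":0,"tx":3.1,"ty":0.3,"tz":0,"turn":0},{"grip":0,"tx":3.1,"ty":0.45,"tz":0,"turn":0},{"grip":0,"tx":3.1,"ty":0.6,"tz":0,"turn":0},{"grip":0,"tx":3.1,"ty":0.7,"tz":0,"turn":0},{"grip":0,"tx":3.1,"ty":0.8,"tz":0,"turn":0},{"grip":0,"tx":3.1,"ty":0.9,"tz":0,"turn":0},{"grip":0,"tx":3.1,"ty":1.0,"tz":0,"turn":0}]'
python3 -m jog '[{"grip":0,"tx":0,"ty":0.1,"tz":0,"turn":0},{"grip":0,"tx":0,"ty":0.2,"tz":0,"turn":0},{"grip":0,"tx":0,"ty":0.3,"tz":0,"turn":0},{"grip":0,"tx":0,"ty":0.4,"tz":0,"turn":0},{"grip":0,"tx":0,"ty":0.5,"tz":0,"turn":0},{"grip":0,"tx":0,"ty":0.6,"tz":0,"turn":0},{"grip":0,"tx":0,"ty":0.7,"tz":0,"turn":0},{"grip":0,"tx":0,"ty":0.8,"tz":0,"turn":0},{"grip":0,"tx":0,"ty":0.9,"tz":0,"turn":0},{"grip":0,"tx":0,"ty":1.0,"tz":0,"turn":0},{"grip":0,"tx":0,"ty":1.1,"tz":0,"turn":0},{"grip":0,"tx":0,"ty":1.2,"tz":0,"turn":0}]'
python3 -c "
from h import *
go(516,226,76)"
```

```text
clock: 10.02
eef_pos: [462.8, 222.2, 77.8]
eef_rot: [1.887, 1.57, 0.403]
wrist_force: [-0.5, 0.3, -0.5]
finger_gap: 0.8
clock: 11.02
eef_pos: [510.5, 226.3, 77.4]
eef_rot: [-2.092, 1.571, 2.708]
wrist_force: [0.1, -0.4, -0.5]
finger_gap: 0.6
pos [510.5 226.3  77.4] F [ 0.1 -0.4 -0.5] t 11.02
tx ty tz [0.04 0.14 0.02] turn -0.0 gap 0.6
```

Small extra push, dwell, back off, rise, then move back towards the robot so the top camera sees the board.

```bash
python3 -m jog '[{"grip":0,"tx":0,"ty":0.1,"tz":0,"turn":0},{"grip":0,"tx":0,"ty":0.2,"tz":0,"turn":0},{"grip":0,"tx":0,"ty":0.2,"tz":0,"turn":0},{"grip":0,"tx":0,"ty":0.2,"tz":0,"turn":0},{"grip":0,"tx":0,"ty":0.2,"tz":0,"turn":0},{"grip":0,"tx":0,"ty":0,"tz":0,"turn":0},{"grip":0,"tx":0,"ty":-0.4,"tz":0,"turn":0},{"grip":0,"tx":-0.8,"ty":-0.4,"tz":0,"turn":0},{"grip":0,"tx":-1.6,"ty":-0.4,"tz":0,"turn":0},{"grip":0,"tx":-2.4,"ty":-0.4,"tz":0,"turn":0},{"grip":0,"tx":-3.2,"ty":-0.4,"tz":0,"turn":0},{"grip":0,"tx":-3.2,"ty":-0.4,"tz":0,"turn":0}]'
python3 -m jog '[{"grip":0,"tx":0,"ty":-3.5,"tz":0,"turn":0},{"grip":0,"tx":0,"ty":-3.5,"tz":0,"turn":0},{"grip":0,"tx":0,"ty":-3.5,"tz":0,"turn":0},{"grip":0,"tx":0,"ty":-3.5,"tz":0,"turn":0},{"grip":0,"tx":0,"ty":-3.5,"tz":0,"turn":0},{"grip":0,"tx":0,"ty":-3.5,"tz":0,"turn":0},{"grip":0,"tx":0,"ty":-3.5,"tz":0,"turn":0},{"grip":0,"tx":0,"ty":-3.5,"tz":0,"turn":0}]'
python3 - <<'E'
from h import *
c=snap('top','top2.png'); tags(c)
print('bins/glue/mug mean abs change',[np.abs(c['image'][a:b,l:r].astype(int)-load('top1.png')['image'][a:b,l:r]).mean().round(2) for a,b,l,r in((170,255,170,395),(270,320,90,150),(250,310,490,555))])
E
```

```text
clock: 12.02
eef_pos: [495.4, 225.6, 211.8]
eef_rot: [1.849, 1.562, 0.365]
wrist_force: [2.2, -0.4, 1.2]
finger_gap: 0.4
clock: 12.68
eef_pos: [355.3, 212.7, 205.2]
eef_rot: [-1.052, 1.571, -2.536]
wrist_force: [0.4, 0.2, -0.3]
finger_gap: 0.8
red 575 [375. 294.] bead-edge mid [ 491.  -116.3   87. ]
red 578 [265. 307.] bead-edge mid [470.8 110.4  87. ]
green 649 [318. 279.] bead-edge mid [564.2   4.3  87. ]
green 652 [208. 292.] bead-edge mid [544.1 230.   87. ]
bins/glue/mug mean abs change [np.float64(3.01), np.float64(2.87), np.float64(2.75)]
```

View pics/top2.png

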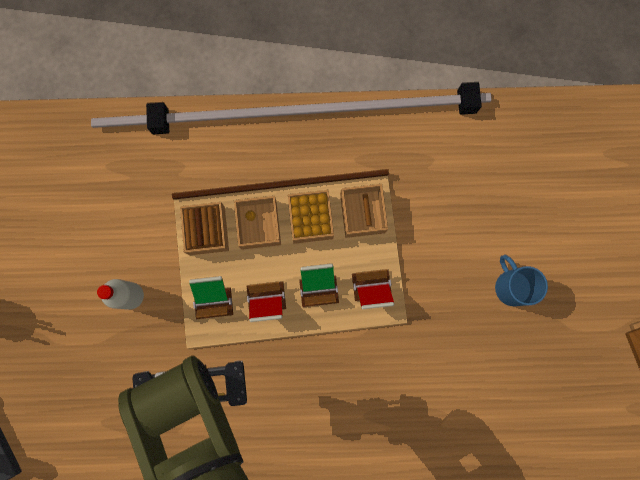

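The tags now read green (208,292), red (265,307), green (318,279) and red (375,294), matching full, low, full, low. The bins, glue bottle and mug look unmoved, and the arm is clear.

```bash
python3 -c "
from cell import manip
print(manip.sign_off())"
```

```text
the job is handed in; nothing more can be done
None
```

The stock board is set as asked and the job is handed in: the two full bins (dowels and knobs) show green, and the two nearly empty bins show red.

- **What I did:** I gently pushed the three wrong tags over with the shut fingertips. Full dowels and full knobs went from red to green, and low knobs went from green to red. The low-dowel tag was already right, so I left it alone. It took about 13 s of robot time.
- **Last checks:** The last top picture shows the tags left to right as green, red, green, red, all resting fully over. The bins, glue bottle and mug are unchanged there beyond image noise. The arm stood clear of everything. The wrist forces I read, all at the ends of moves, were at most about 2.5 N.
- **What went wrong:** The first move command was refused for a missing value, and nothing moved. No other check failed or disagreed.

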